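# Open the child-resistant jug in the spill tray

## Task

Carry the white jug, which has a handle on top, into the blue spill tray, stand it flat on the tray's floor and let go of it. Then open its child-resistant red cap there: push the cap down and keep it down while turning it counter-clockwise, lift it off, and leave it right way up, wholly on the pale green pad. Keep the jug upright throughout, leave it standing in the tray, and do not disturb the other things on the bench.

Things in the scene. Friction and masses are not known exactly. Their poses are not given: they have to be found in the camera images.
- jug_handle (a point): grip point on the white jug's handle, a straight level bar 64 mm long (along x; this point is 26 mm from its end nearest the cap), 14 mm wide (y), 18 mm high, a post at each end. The bar's underside is 25 mm above the jug's flat shoulder; this point is 34 mm above the shoulder and 144 mm above the jug's underside. z up. The jug's centre is 22 mm along -x, the cap's axis 72 mm along -x
- jug_base (a point): centre of the underside of the loose white rectangular jug: body 150 mm (x) x 75 mm (y) x 110 mm high, about 0.65 kg (varies). x points along its length from the cap end to the handle end, z up
- jug_neck (a point): point fixed in the jug on its neck's axis, 141 mm above its underside, 50 mm from its centre along -x; cap_center lies here while the cap is on, its lower rim 12 mm above the shoulder. With the cap held down, 1.2 to 1.4 rad counter-clockwise (from above) unlocks it: free from about 1.0, blocked beyond 2.1, clockwise blocked. It then lifts straight off, clear 20 mm up
- cap_center (a point): centre of the red ribbed cap: round, 47 mm across (48 over the ribs), 38 mm high, about 50 g; 19 mm above its lower rim. z along its axis, up when right way up. It starts locked on the jug. Its shell only ratchets round a hidden core unless pressed down; the yaw at which it is grasped does not matter. If a try fails, let go, turn the hand back and try again
- cap_top (a point): centre of the cap's flat top, 19 mm above cap_center, three small white marks around it. The cap can be pushed down against springs: about 4.5 mm (5 N) brings the shell's teeth into the core; 6 to 8 mm in all (8 to 13 N; it ends at 8.5 mm) keeps them firmly in while turning. It springs back when let go
- tray_floor (a point): centre of the floor of the fixed blue open spill tray: 192 mm (x) x 117 mm (y) outside, 184 x 109 mm inside, floor 4 mm above the bench, walls 4 mm thick rising to 25 mm above the bench. z up. The jug's 150 x 75 mm base fits lengthwise, either way round
- pad_top (a point): centre of the top of the fixed pale green square pad with a darker green rim, 110 x 110 mm, 3 mm thick. x and y along its sides, z up
- amber: amber glass reagent bottle, 52 mm across, 90 mm tall, with a white cap, loose; origin under its centre; a bystander, not to be disturbed
- medium: red-pink bottle, 56 mm across, 120 mm tall, with a blue cap, loose; origin under its centre; a bystander, not to be disturbed
- dishes: stack of clear round dishes, 93 mm across, 45 mm tall, loose; origin under its centre; a bystander, not to be disturbed
- tip_box: grey box with a blue translucent lid, 122 x 82 x 65 mm, loose; origin under its centre; a bystander, not to be disturbed
- tube_rack: green rack of capped tubes, 70 x 160 mm, 71 mm tall, loose; origin under its centre; a bystander, not to be disturbed
- flask: flat red culture flask with a white cap, 100 x 50 x 28 mm, loose; origin under its centre; a bystander, not to be disturbed
Things that resemble listed ones, but are neither listed nor needed, are in the scene too. Leave any yellow look-alike of the part that bears cap_center alone.

How it is judged:
By the outcome, as a careful person would: the job done as asked, in the order asked, and still so for the second after the job is handed in, with the robot touching nothing.
It also fails if it takes over 64 s, if anything falls off the work surface, if the arm or the gripper's body presses on something with over 40 N, if the wrist force passes 120 N, or if a joint passes its speed limit or range.

## Robot

A 6-joint arm with a two-finger parallel gripper is mounted at the origin on the work surface. World frame = base frame: x ahead of the robot, y to its left, z up, the work surface at z = 0. Lengths are in m, angles in rad, forces in N, time in s.
With the tool pointing down it reaches from about 0.35 to 0.975 m from the base axis. Payload 4.9 kg.
Tool frame: the origin (TCP) lies at the very end of the fingers, on their centre line; the grasp point (between the pads) lies 19 mm behind it; x points along the fingers, y is the direction in which the jaws open and shut, and the axes are right-handed (so a half turn about x gives the same grasp; the last joint's range is limited). The gripper opens to 85 mm and grips with 20 to 120 N. Pads are 22 mm wide; open, the fingers measure 114 mm over their backs; the gripper's body (76 mm by 85 mm) begins 54 mm behind the grasp point. The pads swing forward as they close: fully open they stand 13 mm farther back than shut.
Start: joints at [-1.364, 0.053, 1.613, -0, 1.476, -0.119], TCP at [0.2, -0.592, 0.231] pointing down, gripper open.
Joint ranges: [-3.01, 3.01], [-1.01, 2.22], [0.06, 2.58], [-1.02, 4.17], [0.09, 2.62], [-3.14, 3.14]. Speed limits (rad/s): [2.57, 2.57, 3.14, 3.14, 3.14, 3.14].

## Interface

Orientations are given as a rotation vector (axis times angle).
In Python, from station import ctrl, get_image, calibration, finish_job, search_frame, cut_out, mark_of gives the robot as it stands. The module is installed in compiled form; this text tells all that it offers.
- The arm moves only by the tool arm_command, never from a script. Its argument "plan" is a list that holds one entry, the list of rows, each a list of 7 numbers: the shift along the tool's x, y, z in m, then the turn, a rotation vector about the tool's x, y, z in degrees, then the finger opening in m, from 0 to 0.0854. A call has 1 to 20 rows; each row shifts and turns the pose as measured when the row begins, along the tool's axes as they then stand; what a row does not reach is not made up. A row lasts 1/12 s, in which the tool goes at most 41.7 mm and 7.16 degrees, less where a joint would pass 70% of its speed; a pose out of reach is approached as far as the arm can. A call with a gripper value outside its range is refused whole. The fingers move at their own pace and stop on an object; "squeeze" is the grip in N (left out, the last holds). Time passes only in rows, so rows that do not move let the fingers close. It gives the time, the measured TCP pose, the force and the opening at its end, in the units of the state.
- ctrl.get_obs(): the state, without advancing time (a new reading comes with each control period).
- get_image(name): name is "side" or "top"; returns the picture (480x640x3 uint8, red, green, blue); there is no depth.
- calibration(name): a dict with "fx", "fy", "cx", "cy" (pixels), "k1" (the pictures are not rectified: a ray, as slopes to the right and down, at radius r is drawn at 1 + k1 r^2 times it, then the intrinsics apply), "cam_to_world" (4x4, takes a point from camera to world coordinates). Camera axes: x right, y down, z forward; pixel columns grow to the right and rows downward; lengths in m; the calibration is good to about 2 mm. A picture is of the moment at which its call begins. calibration takes no time and is no camera call.
- finish_job(): hands the job in, once; it reports no verdict.
Trained networks look in the newest picture that a camera, given by its name, has taken for a name from the list of things; names that differ only in an ending like _2 or _b are one class to them, and where a whole thing is asked for, a point or a joint stands for the part that bears it (a point fixed in the world has none). Each returns a list of dicts, best first, with "conf" (0 to 1); they miss things now and then, are a little off and sometimes report something else, mostly with a low value. They report only what shows in the picture. A call takes as long as a camera call. They do not tell look-alikes from the thing itself.
- search_frame(camera, thing): "at" ([x, y, z] in m, in the coordinates of the camera as it stood for that picture, good to about 4 mm: the middle of the surface that is visible of it).
- cut_out(camera, thing): "mask" (480x640 bool, what is visible of it).
- mark_of(camera, thing): "at" ([x, y, z] in m, in the coordinates of the camera as it stood for that picture, good to about 4 mm: a listed point, or the origin of a listed thing).
The state is a dict: "t": time; "q": joint angles; "dq": joint speeds; "effort": joint torques, N m; "tool_pos": TCP position; "tool_rot": TCP orientation; "contact_force": force on the tool from outside, world axes, zero at the start; "wrist_torque": the same for the moment, N m; "opening": finger opening in m.
Only numpy, scipy, OpenCV 4.12 (cv2) and the standard library are available. Lean on these libraries where they do the work, as an engineer would, in place of code of your own. Each camera call takes 0.05 s, during which the arm holds its last target. There are 200 camera calls.

## Working session

There is one attempt and no reset: what is moved stays moved. The work goes in short steps, Python scripts to look and compute and a tool call to move; the robot and the scene stay as the last step left them, time stands still between calls to the robot, and variables do not carry over. Pictures are saved under pics/ and viewed, about 8 in all and at most 12, crops included, and the job is handed in when it is done.

Besides the shell and the picture viewer there is one more tool, called after "Call:" as name([rows], argument=value, ...), one row to a line, values as JSON. arm_command: Moves the arm, as the interface text tells. Its arguments: {"type":"object","properties":{"plan":{"type":"array","items":{"type":"array","items":{"type":"array","items":{"type":"number"}}}},"squeeze":{"type":"number"}},"required":["plan"]}

```bash
mkdir -p pics
cat > h.py <<'E'
import numpy as np,cv2
from station import *
from scipy.spatial.transform import Rotation as R
def save(cam,name):
    im=get_image(cam); cv2.imwrite(f'pics/{name}.png',im[:,:,::-1]); return im
def w(cam,p):
    T=np.array(calibration(cam)['cam_to_world']); return T[:3,:3]@np.array(p)+T[:3,3]
def px(cam,P):
    c=calibration(cam);T=np.linalg.inv(np.array(c['cam_to_world']));p=T[:3,:3]@np.array(P)+T[:3,3]
    s=p[:2]/p[2];s=s*(1+c['k1']*(s@s));return np.round([c['fx']*s[0]+c['cx'],c['fy']*s[1]+c['cy']],1)
def ray(cam,u,v,z):
    c=calibration(cam);T=np.array(c['cam_to_world']);d=np.array([(u-c['cx'])/c['fx'],(v-c['cy'])/c['fy']]);s=d.copy()
    for _ in range(20): s=d/(1+c['k1']*(s@s))
    r=T[:3,:3]@np.array([*s,1]);o=T[:3,3];return o+r*(z-o[2])/r[2]
E
python3 - <<'E'
from h import *
np.set_printoptions(precision=3,suppress=True)
for c in ['top','side']:
    save(c,c+'1'); print(c,np.array(calibration(c)['cam_to_world']))
    for t in ['jug_handle','jug_base','jug_neck','cap_top','tray_floor','pad_top','amber','medium','dishes','tip_box','tube_rack','flask']:
        for r in mark_of(c,t)[:3]:
            p=w(c,r['at']); print(t,round(r['conf'],2),p,px(c,p))
print(ctrl.get_obs())
E
```

```text
top [[ 0.017 -0.99   0.139  0.421]
 [-1.    -0.015  0.017  0.076]
 [-0.014 -0.139 -0.99   1.209]
 [ 0.     0.     0.     1.   ]]
jug_handle 0.67 [ 0.545 -0.315  0.146] [504.3 254.1]
jug_handle 0.3 [ 0.481 -0.329  0.157] [513.2 282.5]
jug_base 0.79 [ 0.525 -0.321 -0.   ] [486.5 268.5]
jug_base 0.6 [ 0.481 -0.326  0.161] [512.8 282.5]
jug_neck 0.76 [ 0.481 -0.335  0.138] [512.6 282.9]
cap_top 0.62 [ 0.48  -0.326  0.161] [512.4 282.6]
cap_top 0.6 [ 0.394 -0.337  0.039] [499.  320.7]
tray_floor 0.61 [0.509 0.284 0.002] [249.3 271. ]
amber 0.8 [0.393 0.14  0.002] [305.  318.3]
medium 0.64 [0.715 0.216 0.002] [278.5 192.6]
dishes 0.55 [ 0.772  0.04  -0.   ] [346.2 172.2]
tip_box 0.68 [ 0.738 -0.198 -0.002] [437.1 186.6]
tip_box 0.18 [ 0.523 -0.319 -0.003] [485.2 269.3]
tube_rack 0.81 [0.588 0.5   0.003] [167.8 239.1]
tube_rack 0.19 [0.599 0.022 0.002] [352.8 237.7]
flask 0.56 [ 0.395 -0.148  0.   ] [419.7 319. ]
side [[ 0.974 -0.151  0.171  0.335]
 [-0.227 -0.581  0.782 -1.079]
 [-0.019 -0.8   -0.6    1.018]
 [ 0.     0.     0.     1.   ]]
jug_handle 0.72 [0.599 0.026 0.008] [320.9 284.1]

[... 611 characters left out ...]
.044 0.002] [378.4 271.5]
dishes 0.45 [0.592 0.499 0.003] [285.8 196.8]
tip_box 0.97 [ 0.744 -0.193  0.005] [397.8 331.7]
tube_rack 0.73 [0.588 0.5   0.001] [284.7 197.1]
tube_rack 0.59 [ 0.482 -0.33   0.14 ] [306.8 356.3]
flask 0.82 [ 0.398 -0.146 -0.002] [258.6 345.4]
{'t': 1.3, 'q': array([-1.364,  0.053,  1.613,  0.   ,  1.476, -0.119]), 'dq': array([-0.001, -0.001, -0.001,  0.   , -0.001,  0.   ]), 'effort': array([ -0.   , -39.368, -37.046,  -0.   ,   0.001,  -0.   ]), 'tool_pos': array([ 0.2  , -0.592,  0.231]), 'tool_rot': array([ 2.045,  0.336, -2.045]), 'contact_force': array([-0.338,  0.036, -0.195]), 'wrist_torque': array([-0.002,  0.006, -0.041]), 'opening': 0.08497028389773172}
```

View pics/top1.png

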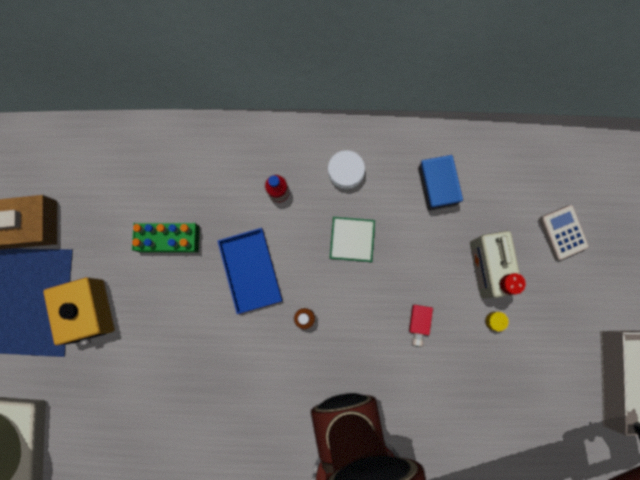

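View pics/side1.png

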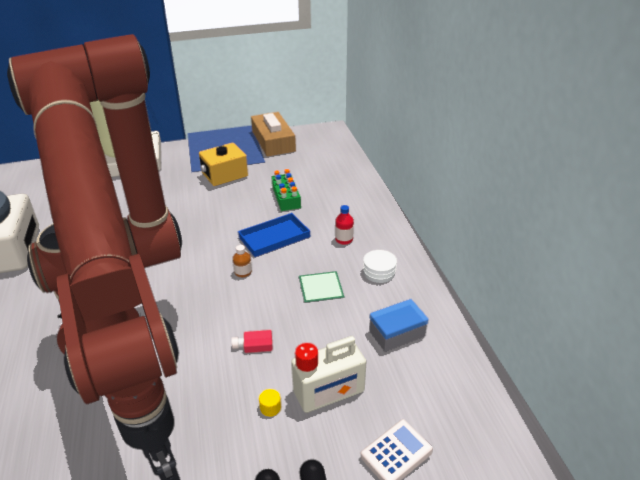

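In the top view the red cap is at (513,283) on the white jug, with the handle bar at (503,252). The tray is at (249,271) and the pad at (353,239). Three things could be mistaken for the red cap: the yellow look-alike cap at (498,321), the red flask at (421,320) and the red medium bottle at (276,187). For the jug handle, the dark knobs at the bottom edge of the side view are the only candidates. I choose the red cap on the white jug and will check it in a crop.

Run:
```python
from h import *
np.set_printoptions(precision=4,suppress=True)
# average marks, orientation
for t,n in [('jug_handle',[.548,-.318]),('jug_neck',[.481,-.33]),('jug_base',[.527,-.32]),('cap_top',[.48,-.33]),('tray_floor',[.51,.283]),('pad_top',[.598,.025])]:
    L=[]
    for k in range(3):
        for c in ['top','side']:
            if t=='jug_handle': get_image(c)
            for r in mark_of(c,t):
                p=w(c,r['at'])
                if np.hypot(*(p[:2]-n))<.03: L.append(p);break
        if k==0: print(t,*L)
ims={c:get_image(c) for c in ['top','side']}
for t,z in [('tray_floor',.025),('jug_base',.11),('pad_top',.003),('tip_box',.065),('tube_rack',.06),('flask',.028)]:
    for r in cut_out('top',t)[:1]:
        m=r['mask'].astype(np.uint8); ct=max(cv2.findContours(m,0,1)[0],key=cv2.contourArea)[:,0]
        P=np.array([ray('top',u,v,z)[:2] for u,v in ct]).astype(np.float32)
        print(t,round(r['conf'],2),cv2.minAreaRect(P),'px',ct.mean(0))
        if t in('tray_floor','jug_base'): print(cv2.boxPoints(cv2.minAreaRect(P)))
im=ims['top'][:,:,::-1]
a=cv2.resize(im[220:340,450:550],None,fx=4,fy=4,interpolation=2)
b=cv2.resize(im[215:335,205:305],None,fx=4,fy=4,interpolation=2)
cv2.imwrite('pics/crop1.png',np.hstack([a,b]))
```

```text
jug_handle [ 0.5485 -0.3112  0.1449] [ 0.556  -0.3185  0.1437]
jug_neck [ 0.48   -0.3345  0.1375] [ 0.481  -0.3299  0.1431]
jug_base [ 0.5274 -0.3191  0.0011] [ 0.5316 -0.3201  0.0025]
cap_top [ 0.4787 -0.3298  0.1582] [ 0.4804 -0.3359  0.1584]
tray_floor [0.5109 0.2831 0.0049] [0.5095 0.2818 0.0085]
pad_top [0.5962 0.0215 0.0031] [0.5987 0.0261 0.0077]
tray_floor 0.62 ((0.5099202394485474, 0.2806363105773926), (0.1945885717868805, 0.11746560037136078), 16.826095581054688) px [249.1391 270.513 ]
[[0.3998 0.3087]
 [0.4338 0.1963]
 [0.6201 0.2526]
 [0.586  0.365 ]]
jug_base 0.86 ((0.5259150266647339, -0.305575966835022), (0.14971321821212769, 0.1061425507068634), 8.540154457092285) px [494.06 264.21]
[[ 0.444  -0.2642]
 [ 0.4598 -0.3692]
 [ 0.6078 -0.3469]
 [ 0.5921 -0.242 ]]
pad_top 0.86 ((0.5949416756629944, 0.023241616785526276), (0.11246199905872345, 0.1127200648188591), 86.18596649169922) px [351.9329 239.0305]
tip_box 0.88 ((0.7318294644355774, -0.18933244049549103), (0.12983494997024536, 0.09494493156671524), 11.301735877990723) px [439.8228 182.0443]
tube_rack 0.79 ((0.5843366980552673, 0.48690247535705566), (0.07250293344259262, 0.16941027343273163), 0.6813555359840393) px [165.5111 237.2111]
flask 0.64 ((0.383129358291626, -0.14026916027069092), (0.05205854773521423, 0.09630142152309418), 78.40196228027344) px [419.4455 322.7129]
```

View pics/crop1.png

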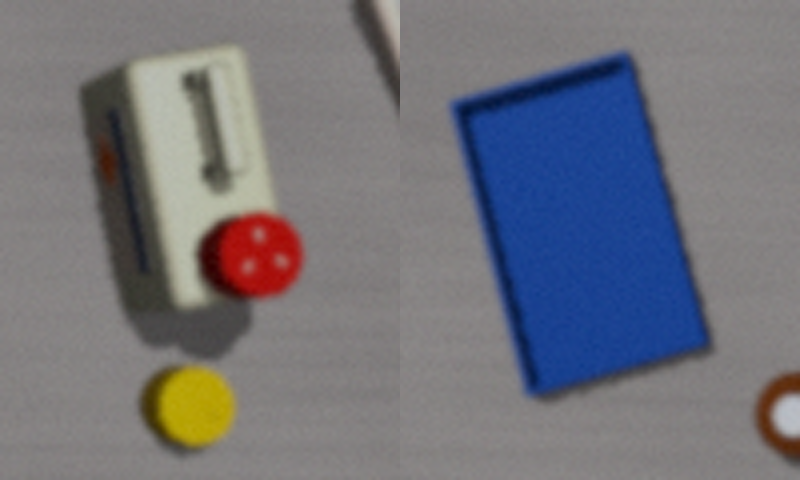

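Run:
```python
from h import *
np.set_printoptions(precision=4,suppress=True)
J=lambda u,v,z:ray('top',450+u/4,220+v/4,z)[:2]
T=lambda u,v,z:ray('top',205+(u-400)/4,215+v/4,z)[:2]
a,b,c=J(130,62,.11),J(243,47,.11),J(172,305,.11)
print('shoulder',a,b,c,np.linalg.norm(a-b),np.linalg.norm(a-c),'yaw',np.degrees(np.arctan2(*(a-c)[::-1])),np.degrees(np.arctan2(-(b-a)[0],(b-a)[1]))%180,'ctr',(b+c)/2)
print('cap',J(260,254,.16),'bar',J(217,66,.153),J(240,66,.153),J(235,178,.153))
t=[T(452,100,.025),T(630,55,.025),T(710,345,.025),T(533,395,.025)]
print('tray',*t,'ctr',np.mean(t,0),[np.degrees(np.arctan2(*(t[i]-t[j])[::-1])) for i,j in((0,3),(1,2))],np.linalg.norm(t[0]-t[3]),np.linalg.norm(t[0]-t[1]))
o=ctrl.get_obs();print(R.from_rotvec(o['tool_rot']).as_matrix())
```

```text
shoulder [ 0.5927 -0.2778] [ 0.6027 -0.3457] [ 0.4513 -0.2986] 0.06868006100256682 0.14300554635809745 yaw 8.392083665666034 8.345739540032156 ctr [ 0.527  -0.3222]
cap [ 0.4785 -0.332 ] bar [ 0.5845 -0.3138] [ 0.5847 -0.3271] [ 0.5212 -0.3219]
tray [0.5847 0.363 ] [0.615  0.2508] [0.4342 0.195 ] [0.4013 0.3041] ctr [0.5088 0.2782] [np.float64(17.80723749887622), np.float64(17.13333041945217)] 0.19266620208906515 0.11620442499596818
[[-0.      0.32   -0.9474]
 [ 0.     -0.9474 -0.32  ]
 [-1.     -0.      0.    ]]
```

The crop confirms the choice: the red cap with three white marks at full-frame (513,284) sits on the jug, and the yellow look-alike is separate at (498,321). The jug is at about (0.528,-0.3215) with yaw 8.4°, and the tray at about (0.5095,0.281) with yaw 17.3°.

Call:
arm_command([
  [[0, -0.0106, -0.0295, 0, 0, 0, 0.06], [0, -0.0106, -0.0295, 0, 0, 0, 0.06], [0, -0.0106, -0.0295, 0, 0, 0, 0.06], [0, -0.0106, -0.0295, 0, 0, 0, 0.06], [0, -0.0106, -0.0295, 0, 0, 0, 0.06], [0, -0.0106, -0.0295, 0, 0, 0, 0.06], [0, -0.0106, -0.0295, 0, 0, 0, 0.06], [0, -0.0106, -0.0295, 0, 0, 0, 0.06], [0, -0.0106, -0.0295, 0, 0, 0, 0.06], [0, -0.0106, -0.0295, 0, 0, 0, 0.06], [0, -0.0106, -0.0295, 0, 0, 0, 0.06], [0, -0.0106, -0.0295, 0, 0, 0, 0.06], [0, -0.0106, -0.0295, 0, 0, 0, 0.06], [0, -0.0106, -0.0295, 0, 0, 0, 0.06], [0, 0, 0, 4, 0, 0, 0.06], [0, 0, 0, 4, 0, 0, 0.06], [0, 0, 0, 2.3, 0, 0, 0.06]],
])

```text
t: 5.22
tool_pos: [0.5606, -0.3068, 0.2315]
tool_rot: [2.152, 0.143, -2.147]
contact_force: [0.1, -0.8, 1.3]
opening: 0.0599
```

```bash
cat >> h.py <<'E'
def go(x,y,z,Y):
    o=ctrl.get_obs();M=R.from_rotvec(o['tool_rot']).as_matrix();Yn=np.degrees(np.arctan2(M[1,1],M[0,1]))
    d=M.T@(np.array([x,y,z])-o['tool_pos'])
    tilt=M.T@np.cross(M[:,0],[0,0,-1]) 
    print('t',o['t'],'pos',o['tool_pos'].round(4),'Y',Yn.round(2),'shift tool',d.round(4),'turn x',round((Yn-Y+180)%360-180,2),'tilt fix',np.degrees(tilt).round(2),'F',o['contact_force'].round(1),'open',round(o['opening'],4),'q',o['q'].round(2))
E
python3 -c "
from h import *
go(.544,-.319,.125,-81.6)
save('side','s2')
im=get_image('side')
cv2.imwrite('pics/s2c.png',cv2.resize(im[250:430,230:430,::-1],None,fx=3,fy=3))
for c in ['top','side']:
  get_image(c)
  for t in ['jug_handle','jug_neck']:
    for r in mark_of(c,t)[:2]: print(c,t,round(r['conf'],2),w(c,r['at']).round(4))
"
```

```text
t 5.2167 pos [ 0.5606 -0.3068  0.2315] Y -82.22 shift tool [0.1065 0.0095 0.0184] turn x -0.62 tilt fix [ 0.   -0.11 -0.19] F [ 0.1 -0.8  1.3] open 0.0599 q [-0.62  0.08  1.58 -0.    1.47  0.82]
top jug_handle 0.67 [ 0.5457 -0.316   0.145 ]
side jug_handle 0.64 [ 0.5553 -0.3184  0.1467]
side jug_neck 0.75 [ 0.4807 -0.3319  0.1414]
```

View pics/s2c.png

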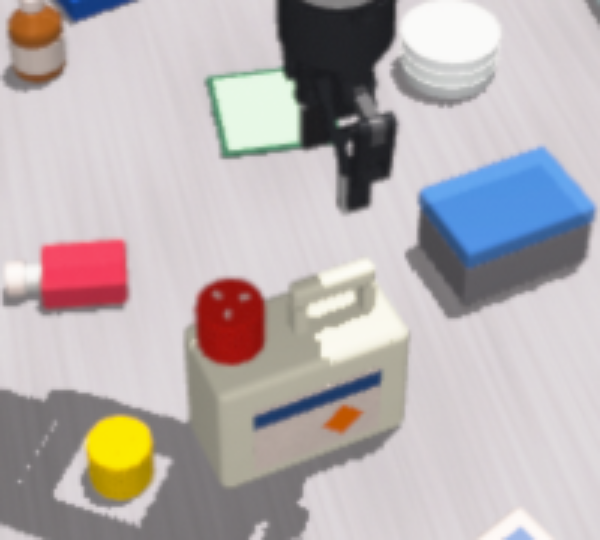

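The crop shows the fingers above and behind the handle bar, with the red cap at crop (230,318) and the bar near (335,295). I'll correct sideways, then descend.

Call:
arm_command([
  [[0, 0.0045, 0.009, -0.3, 0, 0, 0.06], [0, 0.0045, 0.009, -0.3, 0, 0, 0.06], [0, 0, 0, 0, 0, 0, 0.06], [0.015, 0, 0, 0, 0, 0, 0.06], [0.015, 0, 0, 0, 0, 0, 0.06], [0.01, 0, 0, 0, 0, 0, 0.06], [0, 0, 0, 0, 0, 0, 0.06]],
])

```text
t: 6.2
tool_pos: [0.5401, -0.3226, 0.1891]
tool_rot: [2.147, 0.152, -2.139]
contact_force: [-0.2, 0.2, -1.2]
opening: 0.06
```

```bash
python3 -c "
from h import *
go(.544,-.319,.125,-81.6)"
```

```text
t 6.2 pos [ 0.5401 -0.3226  0.1891] Y -81.61 shift tool [ 0.0641 -0.0033 -0.0042] turn x -0.01 tilt fix [ 0.   -0.18 -0.3 ] F [-0.2  0.2 -1.2] open 0.06 q [-0.66  0.09  1.65 -0.    1.4   0.77]
```

Call:
arm_command([
  [[0, -0.003, -0.004, 0, -0.18, -0.3, 0.06], [0.015, 0, 0, 0, 0, 0, 0.06], [0.015, 0, 0, 0, 0, 0, 0.06], [0.015, 0, 0, 0, 0, 0, 0.06], [0.01, 0, 0, 0, 0, 0, 0.06], [0.004, 0, 0, 0, 0, 0, 0.06], [0, 0, 0, 0, 0, 0, 0.06]],
])

```text
t: 6.78
tool_pos: [0.5448, -0.3178, 0.1243]
tool_rot: [2.145, 0.16, -2.145]
contact_force: [-0.5, -0.9, -0.1]
opening: 0.0595
```

```bash
python3 -c "
from h import *
go(.544,-.319,.125,-81.6)"
```

```text
t 6.7833 pos [ 0.5448 -0.3178  0.1243] Y -81.52 shift tool [-0.0007  0.0011  0.0009] turn x 0.08 tilt fix [-0.    0.01  0.05] F [-0.5 -0.9 -0.1] open 0.0595 q [-0.65  0.15  1.69  0.    1.3   0.78]
```

Good. Now close with 80 N.

Call:
arm_command([
  [[0, 0.001, 0, 0, 0, 0, 0.0], [0, 0, 0, 0, 0, 0, 0.0], [0, 0, 0, 0, 0, 0, 0.0], [0, 0, 0, 0, 0, 0, 0.0], [0, 0, 0, 0, 0, 0, 0.0], [0, 0, 0, 0, 0, 0, 0.0], [0, 0, 0, 0, 0, 0, 0.0], [0, 0, 0, 0, 0, 0, 0.0]],
], squeeze=90)

```text
t: 7.45
tool_pos: [0.5462, -0.3196, 0.1258]
tool_rot: [2.147, 0.158, -2.141]
contact_force: [0.7, -0.7, -2.5]
opening: 0.0124
```

```bash
python3 -c "
from h import *
go(.544,-.319,.125,-81.6)
save('side','s3')"
```

```text
t 7.45 pos [ 0.5462 -0.3196  0.1258] Y -81.5 shift tool [ 0.0008 -0.0009  0.0021] turn x 0.1 tilt fix [-0.   -0.16 -0.09] F [ 0.7 -0.7 -2.5] open 0.0124 q [-0.65  0.15  1.69  0.    1.3   0.77]
```

Call:
arm_command([
  [[-0.005, 0, 0, 0, 0, 0, 0.0], [-0.008, 0, 0, 0, 0, 0, 0.0], [-0.01, 0, 0, 0, 0, 0, 0.0], [-0.015, 0, 0, 0, 0, 0, 0.0], [-0.02, 0, 0, 0, 0, 0, 0.0], [-0.02, 0, 0, 0, 0, 0, 0.0], [-0.02, 0, 0, 0, 0, 0, 0.0], [-0.015, 0, 0, 0, 0, 0, 0.0], [-0.008, 0, 0, 0, 0, 0, 0.0], [0, 0, 0, 0, 0, 0, 0.0]],
])

```text
t: 8.33
tool_pos: [0.5407, -0.3155, 0.2459]
tool_rot: [2.138, 0.173, -2.163]
contact_force: [0.7, -0.7, -8.1]
opening: 0.0122
```

```bash
python3 -c "
from h import *
go(.53,.287,.245,-72.7)
im=get_image('side')
cv2.imwrite('pics/s4c.png',cv2.resize(im[220:430,210:430,::-1],None,fx=2.5,fy=2.5))
for t in ['jug_base','jug_neck']:
    for r in mark_of('side',t)[:2]: print(t,round(r['conf'],2),w('side',r['at']).round(4))"
```

```text
t 8.3333 pos [ 0.5407 -0.3155  0.2459] Y -81.53 shift tool [ 0.008  -0.5974 -0.0782] turn x -8.83 tilt fix [0.   0.62 0.76] F [ 0.7 -0.7 -8.1] open 0.0122 q [-0.65  0.06  1.58  0.    1.52  0.78]
jug_base 0.91 [ 0.5255 -0.3136  0.1237]
jug_base 0.58 [0.5092 0.2823 0.0086]
jug_neck 0.76 [ 0.4789 -0.3222  0.2609]
jug_neck 0.4 [0.3963 0.1428 0.0015]
```

View pics/s4c.png

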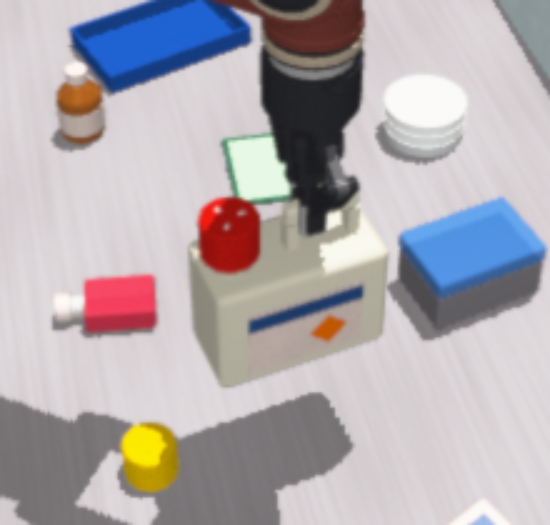

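The jug hangs level at about 0.12 m, with its cap at crop (229,233), and the fingers hold the bar at (318,205). Now I carry it across to the tray.

Call:
arm_command([
  [[0, -0.008, -0.001, 0, 0.3, 0.4, 0], [0, -0.015, -0.002, 0, 0.3, 0.3, 0], [0, -0.022, -0.003, 0, 0, 0, 0], [0, -0.028, -0.004, 0, 0, 0, 0], [0, -0.032, -0.004, 0, 0, 0, 0], [0, -0.034, -0.0045, 0, 0, 0, 0], [0, -0.034, -0.0045, 0, 0, 0, 0], [0, -0.034, -0.0045, 0, 0, 0, 0], [0, -0.034, -0.0045, 0, 0, 0, 0], [0, -0.034, -0.0045, 0, 0, 0, 0], [0, -0.034, -0.0045, 0, 0, 0, 0], [0, -0.034, -0.0045, 0, 0, 0, 0], [0, -0.034, -0.0045, 0, 0, 0, 0], [0, -0.034, -0.0045, 0, 0, 0, 0], [0, -0.034, -0.0045, 0, 0, 0, 0], [0, -0.03, -0.004, 0, 0, 0, 0], [0, -0.024, -0.003, 0, 0, 0, 0], [0, -0.016, -0.002, 0, 0, 0, 0], [0, -0.008, -0.001, 0, 0, 0, 0], [0, 0, 0, 0, 0, 0, 0]],
])

```text
t: 10.15
tool_pos: [0.5026, 0.2588, 0.222]
tool_rot: [2.11, 0.19, -2.188]
contact_force: [-0.5, -0.8, -7.7]
opening: 0.0126
```

```bash
python3 -c "
from h import *
go(.527,.2865,.245,-72.7)"
```

```text
t 10.15 pos [0.5026 0.2588 0.222 ] Y -81.07 shift tool [-0.0234 -0.0241 -0.0276] turn x -8.37 tilt fix [-0.    1.99  1.34] F [-0.5 -0.8 -7.7] open 0.0126 q [ 0.33 -0.07  1.75  0.03  1.49  1.74]
```

Call:
arm_command([
  [[0, -0.007, -0.008, -2.1, 0.7, 0.5, 0], [0, -0.007, -0.008, -2.1, 0.7, 0.5, 0], [0, -0.006, -0.007, -2.1, 0.7, 0.5, 0], [0, -0.002, -0.003, -2.1, 0, 0, 0], [0, 0, 0, 0, 0, 0, 0]],
])

```text
t: 10.57
tool_pos: [0.5248, 0.2856, 0.2196]
tool_rot: [2.054, 0.32, -2.043]
contact_force: [0.4, -0.1, -7.4]
opening: 0.0129
```

```bash
python3 -c "
from h import *
go(.527,.285,.13,-72.7)
im=get_image('side')
cv2.imwrite('pics/s5c.png',cv2.resize(im[140:300,200:370,::-1],None,fx=3,fy=3))
for c in ['top','side']:
  if c=='top':get_image(c)
  for t in ['jug_base','jug_neck']:
    for r in mark_of(c,t)[:2]: print(c,t,round(r['conf'],2),w(c,r['at']).round(4))"
```

```text
t 10.5667 pos [0.5248 0.2856 0.2196] Y -71.91 shift tool [ 0.0896  0.0007 -0.0015] turn x 0.79 tilt fix [ 0.   -0.26 -0.38] F [ 0.4 -0.1 -7.4] open 0.0129 q [ 0.38 -0.01  1.69 -0.01  1.45  1.63]
top jug_base 0.87 [0.5074 0.2815 0.0963]
top jug_neck 0.98 [0.4619 0.261  0.2343]
side jug_base 0.76 [0.5073 0.2838 0.0957]
side jug_neck 0.88 [0.4626 0.2673 0.2352]
```

View pics/s5c.png

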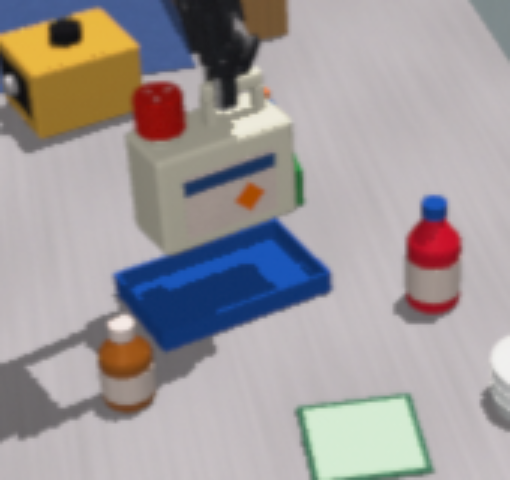

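The jug hangs upright over the tray: its cap is at crop (159,112), and the tray lies centred below it at (222,285). Now I lower it.

Call:
arm_command([
  [[0.008, 0.001, -0.001, 0.4, -0.1, -0.2, 0], [0.015, 0, -0.001, 0.4, -0.1, -0.2, 0], [0.02, 0, 0, 0, 0, 0, 0], [0.015, 0, 0, 0, 0, 0, 0], [0.01, 0, 0, 0, 0, 0, 0], [0.005, 0, 0, 0, 0, 0, 0], [0, 0, 0, 0, 0, 0, 0]],
])

```text
t: 11.45
tool_pos: [0.5264, 0.2829, 0.139]
tool_rot: [2.063, 0.307, -2.065]
contact_force: [-1.4, -0.3, -8.1]
opening: 0.012
```

```bash
python3 -c "
from h import *
go(.527,.284,.128,-72.7)
for c in ['top','side']:
  get_image(c)
  for t in ['jug_base','jug_neck']:
    for r in mark_of(c,t)[:1]: print(c,t,round(r['conf'],2),w(c,r['at']).round(4))"
```

```text
t 11.45 pos [0.5264 0.2829 0.139 ] Y -73.16 shift tool [ 0.011  -0.0008 -0.0009] turn x -0.46 tilt fix [-0.    0.04  0.08] F [-1.4 -0.3 -8.1] open 0.012 q [0.37 0.06 1.76 0.   1.32 1.64]
top jug_base 0.6 [0.5043 0.2804 0.0131]
top jug_neck 0.66 [0.464  0.2607 0.15  ]
side jug_base 0.72 [0.5112 0.2834 0.0198]
side jug_neck 0.83 [0.4638 0.2662 0.1564]
```

Call:
arm_command([
  [[0.004, 0, 0, -0.4, 0, 0, 0], [0.003, 0, 0, 0, 0, 0, 0], [0.002, 0, 0, 0, 0, 0, 0], [0.001, 0, 0, 0, 0, 0, 0], [0, 0, 0, 0, 0, 0, 0]],
])

```text
t: 12.17
tool_pos: [0.5302, 0.2848, 0.1355]
tool_rot: [2.072, 0.318, -2.049]
contact_force: [-0.1, 0.4, -7.8]
opening: 0.0121
```

```bash
python3 -c "
from h import *
go(.527,.284,.128,-72.7)"
```

```text
t 12.1667 pos [0.5302 0.2848 0.1355] Y -72.68 shift tool [ 0.0075 -0.0002  0.0034] turn x 0.02 tilt fix [ 0.   -0.67  0.13] F [-0.1  0.4 -7.8] open 0.0121 q [0.37 0.07 1.76 0.   1.3  1.64]
```

Call:
arm_command([
  [[0.004, 0, 0.002, 0, -0.6, 0.1, 0], [0.004, 0, 0, 0, 0, 0, 0], [0.002, 0, 0, 0, 0, 0, 0], [0.001, 0, 0, 0, 0, 0, 0]],
])

```text
t: 12.5
tool_pos: [0.53, 0.2843, 0.1298]
tool_rot: [2.062, 0.313, -2.055]
contact_force: [-2.2, -0.3, -2.5]
opening: 0.0124
```

```bash
python3 -c "
from h import *
go(.527,.284,.128,-72.7)"
```

```text
t 12.5 pos [0.53   0.2843 0.1298] Y -72.67 shift tool [ 0.0018 -0.0006  0.0029] turn x 0.03 tilt fix [ 0.   -0.17 -0.04] F [-2.2 -0.3 -2.5] open 0.0124 q [ 0.37  0.08  1.76 -0.    1.3   1.64]
```

Call:
arm_command([
  [[0.001, 0, 0, 0, -0.1, 0, 0], [0, 0, 0, 0, 0, 0, 0], [0, 0, 0, 0, 0, 0, 0]],
])

```text
t: 12.75
tool_pos: [0.5302, 0.2844, 0.1298]
tool_rot: [2.06, 0.313, -2.056]
contact_force: [-2.0, -1.2, -0.6]
opening: 0.0127
```

Call:
arm_command([
  [[0, 0, 0, 0, 0, 0, 0.05], [0, 0, 0, 0, 0, 0, 0.05], [0, 0, 0, 0, 0, 0, 0.05], [0, 0, 0, 0, 0, 0, 0.05], [-0.01, 0, 0, 0, 0, 0, 0.05], [-0.02, 0, 0, 0, 0, 0, 0.06], [-0.025, 0, 0, 0, 0, 0, 0.08], [-0.025, 0, 0, 0, 0, 0, 0.08], [-0.02, 0, 0, 0, 0, 0, 0.08], [-0.01, 0, 0, 0, 0, 0, 0.08], [0, 0, 0, 0, 0, 0, 0.08]],
])

```text
t: 13.67
tool_pos: [0.533, 0.2857, 0.2523]
tool_rot: [2.075, 0.317, -2.045]
contact_force: [-0.9, 0.3, 0.8]
opening: 0.0799
```

```bash
python3 -c "
from h import *
for k in range(2):
 for c in ['top','side']:
  im=save(c,'k%d%s'%(k,c))
  for t in ['jug_base','jug_neck','cap_top','jug_handle']:
    for r in mark_of(c,t)[:3]:
      p=w(c,r['at'])
      if abs(p[1]-.28)<.1 and abs(p[0]-.5)<.08: print(c,t,round(r['conf'],2),p.round(4))
a=cv2.imread('pics/k0top.png')[215:335,205:305];b=cv2.imread('pics/k0side.png')[160:280,210:330]
cv2.imwrite('pics/crop6.png',np.hstack([cv2.resize(a,(400,480)),cv2.resize(b,(480,480))])[:, :800])
go(.4628,.265,.16,-72.7)"
```

```text
top jug_base 0.88 [0.5113 0.2821 0.003 ]
top jug_neck 0.62 [0.4722 0.2584 0.1442]
top cap_top 0.64 [0.4645 0.2677 0.1629]
top cap_top 0.53 [0.4675 0.2644 0.15  ]
top jug_handle 0.81 [0.5325 0.2911 0.1506]
side jug_base 0.96 [0.5129 0.2848 0.0066]
side jug_neck 0.7 [0.4691 0.2665 0.1466]
side cap_top 0.51 [0.4671 0.2636 0.16  ]
side jug_handle 0.97 [0.5398 0.2877 0.1488]
top jug_base 0.98 [0.5125 0.2809 0.0035]
top cap_top 0.67 [0.4623 0.2674 0.1634]
top jug_handle 0.58 [0.5315 0.2953 0.152 ]
side jug_base 0.86 [0.5145 0.2823 0.0075]
side jug_neck 0.6 [0.4677 0.2669 0.1416]
side jug_neck 0.46 [0.5145 0.2824 0.0026]
side cap_top 0.83 [0.4688 0.262  0.1637]
side cap_top 0.4 [0.5407 0.287  0.1479]
side jug_handle 0.62 [0.5378 0.287  0.1539]
t 14.6667 pos [0.5315 0.2851 0.2481] Y -72.68 shift tool [ 0.0875 -0.0012  0.0723] turn x 0.02 tilt fix [ 0.   -0.48  0.01] F [-0.9  0.4  0.6] open 0.0797 q [ 0.37 -0.01  1.65 -0.    1.49  1.64]
```

View pics/crop6.png

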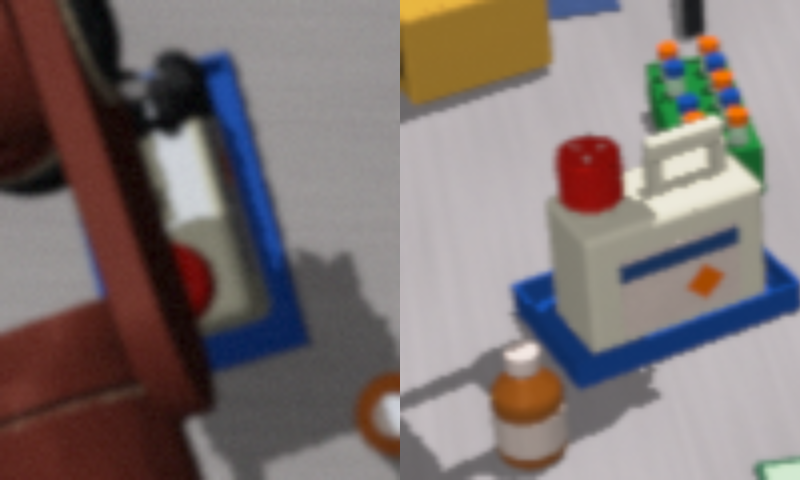

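The jug stands flat inside the tray with a margin on every side. The cap is at crop (589,172) in the side half, and the hand is clear of the handle. Next I move over the cap and pre-rotate the hand so the turn sweeps away from the handle.

Call:
arm_command([
  [[0.005, 0, 0.015, 0, -0.4, 0, 0.08], [0.01, 0, 0.02, 0, 0, 0, 0.08], [0.01, 0, 0.02, 0, 0, 0, 0.08], [0.005, 0, 0.01, 0, 0, 0, 0.08], [0, 0, 0, 6, 0, 0, 0.08], [0, 0, 0, 6, 0, 0, 0.08], [0, 0, 0, 6, 0, 0, 0.08], [0, 0, 0, 6, 0, 0, 0.08], [0, 0, 0, 6, 0, 0, 0.08], [0, 0, 0, 6, 0, 0, 0.08], [0, 0, 0, 4, 0, 0, 0.08], [0, 0, 0, 0, 0, 0, 0.08]],
])

```text
t: 15.67
tool_pos: [0.4665, 0.2649, 0.2171]
tool_rot: [-1.986, 0.432, 1.98]
contact_force: [-0.1, 0.5, 0.4]
opening: 0.08
```

```bash
python3 -c "
from h import *
go(.4655,.2655,.131,-115)
for c in ['top','side']:
  get_image(c)
  for t in ['jug_neck','cap_top']:
    for r in mark_of(c,t)[:3]:
      p=w(c,r['at'])
      if abs(p[1]-.28)<.1 and abs(p[0]-.5)<.08: print(c,t,round(r['conf'],2),p.round(4))"
```

```text
t 15.6667 pos [0.4665 0.2649 0.2171] Y -114.66 shift tool [0.0861 0.0001 0.0014] turn x 0.34 tilt fix [-0.   -0.13  0.13] F [-0.1  0.5  0.4] open 0.08 q [ 0.38 -0.15  1.84 -0.    1.46  2.38]
top jug_neck 0.84 [0.4664 0.2611 0.145 ]
top jug_neck 0.23 [0.4652 0.2696 0.1614]
top cap_top 0.45 [0.4672 0.2678 0.1656]
side jug_neck 0.69 [0.4675 0.2648 0.1463]
side jug_neck 0.22 [0.5412 0.2853 0.1499]
side cap_top 0.49 [0.4697 0.2658 0.1637]
```

Call:
arm_command([
  [[0.012, 0, 0, 0.3, -0.1, 0.1, 0.08], [0.02, 0, 0, 0, 0, 0, 0.08], [0.02, 0, 0, 0, 0, 0, 0.08], [0.015, 0, 0, 0, 0, 0, 0.08], [0.008, 0, 0, 0, 0, 0, 0.08], [0.003, 0, 0, 0, 0, 0, 0.08], [0, 0, 0, 0, 0, 0, 0.08]],
])

```text
t: 16.55
tool_pos: [0.4666, 0.2649, 0.1331]
tool_rot: [-1.983, 0.434, 1.982]
contact_force: [0.2, -0.0, 0.4]
opening: 0.0797
```

```bash
python3 -c "
from h import *
go(.467,.2655,.131,-115)
im=get_image('side')
cv2.imwrite('pics/s7.png',cv2.resize(im[150:260,220:340,::-1],None,fx=5,fy=5,interpolation=2))"
```

```text
t 16.55 pos [0.4666 0.2649 0.1331] Y -114.75 shift tool [ 0.0021 -0.0007 -0.0001] turn x 0.25 tilt fix [-0.   -0.03  0.04] F [ 0.2 -0.   0.4] open 0.0797 q [ 0.38 -0.08  1.91  0.    1.31  2.38]
```

View pics/s7.png

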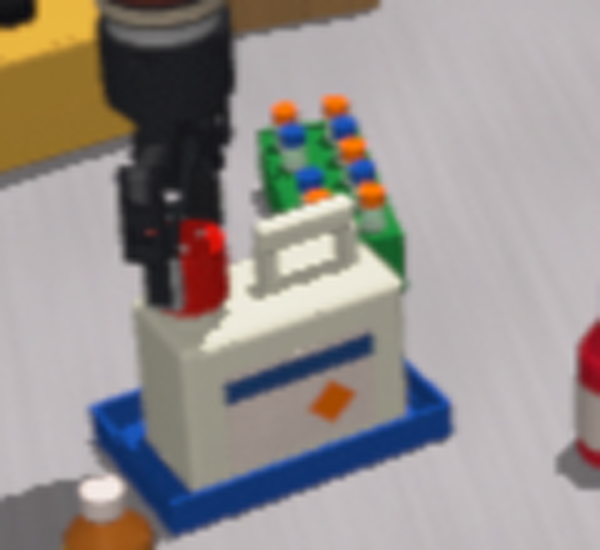

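The open fingers straddle the red cap at crop (200,270), and nothing else is between them. Closing.

Call:
arm_command([
  [[0.001, 0, 0, 0, 0, 0, 0.03], [0, 0, 0, 0, 0, 0, 0.03], [0, 0, 0, 0, 0, 0, 0.03], [0, 0, 0, 0, 0, 0, 0.03], [0, 0, 0, 0, 0, 0, 0.03], [0, 0, 0, 0, 0, 0, 0.03]],
], squeeze=60)

```text
t: 17.1
tool_pos: [0.468, 0.2649, 0.1356]
tool_rot: [-1.987, 0.433, 1.978]
contact_force: [-0.2, 0.0, -2.0]
opening: 0.0466
```

```bash
python3 -c "
from h import *
go(.467,.2655,.131,-115)"
```

```text
t 17.1 pos [0.468  0.2649 0.1356] Y -114.74 shift tool [ 0.0046 -0.0001  0.0012] turn x 0.26 tilt fix [ 0.   -0.23  0.14] F [-0.2  0.  -2. ] open 0.0466 q [ 0.38 -0.08  1.91 -0.    1.31  2.38]
```

Call:
arm_command([
  [[0.003, 0, 0, 0, 0, 0, 0.03], [0.003, 0, 0, 0, 0, 0, 0.03], [0.003, 0, 0, 0, 0, 0, 0.03]],
])

```text
t: 17.35
tool_pos: [0.4683, 0.265, 0.1286]
tool_rot: [-1.987, 0.433, 1.977]
contact_force: [-5.6, -2.6, 9.2]
opening: 0.0466
```

```bash
python3 -c "
from h import *
go(.467,.2655,.1275,-115)"
```

```text
t 17.35 pos [0.4683 0.265  0.1286] Y -114.73 shift tool [0.0011 0.0001 0.0014] turn x 0.27 tilt fix [ 0.   -0.25  0.14] F [-5.6 -2.6  9.2] open 0.0466 q [ 0.38 -0.07  1.91 -0.    1.3   2.38]
```

Call:
arm_command([
  [[0.0015, 0, 0, -5, 0, 0, 0.03], [0.001, 0, 0, -5, 0, 0, 0.03], [0.001, 0, 0, -5, 0, 0, 0.03]],
])

```text
t: 17.6
tool_pos: [0.4679, 0.2658, 0.1285]
tool_rot: [-2.139, 0.17, 2.135]
contact_force: [-6.1, -2.9, 7.8]
opening: 0.0467
```

```bash
python3 -c "
from h import *
go(.467,.2655,.1275,-35)
print(ctrl.get_obs()['wrist_torque'])"
```

```text
t 17.6 pos [0.4679 0.2658 0.1285] Y -99.18 shift tool [0.001  0.0004 0.0008] turn x -64.18 tilt fix [-0.   -0.12  0.11] F [-6.1 -2.9  7.8] open 0.0467 q [ 0.38 -0.07  1.91  0.    1.3   2.11]
[-0.36740218  1.06031439 -0.05898308]
```

Call:
arm_command([
  [[0.002, 0, 0, -5, 0, 0, 0.03], [0.002, 0, 0, -5, 0, 0, 0.03], [0.0015, 0, 0, -5, 0, 0, 0.03], [0.0015, 0, 0, -5, 0, 0, 0.03]],
])

```text
t: 17.93
tool_pos: [0.4666, 0.2664, 0.1279]
tool_rot: [2.11, 0.221, -2.116]
contact_force: [-6.3, -4.7, 10.1]
opening: 0.0462
```

```bash
python3 -c "
from h import *
go(.467,.2655,.1275,-35)
print(ctrl.get_obs()['wrist_torque'])"
```

```text
t 17.9333 pos [0.4666 0.2664 0.1279] Y -78.13 shift tool [ 0.0004  0.0009 -0.0002] turn x -43.13 tilt fix [-0.    0.16  0.07] F [-6.3 -4.7 10.1] open 0.0462 q [ 0.38 -0.07  1.91  0.    1.3   1.74]
[-0.69373344  1.09175952 -0.06189486]
```

Call:
arm_command([
  [[0.0017, 0, 0, -5, 0, 0, 0.03], [0.0017, 0, 0, -5, 0, 0, 0.03], [0.0017, 0, 0, -5, 0, 0, 0.03], [0.0017, 0, 0, -5, 0, 0, 0.03], [0.0017, 0, 0, -5, 0, 0, 0.03]],
])

```text
t: 18.35
tool_pos: [0.4674, 0.2653, 0.128]
tool_rot: [1.832, 0.633, -1.84]
contact_force: [-4.9, -4.2, 8.8]
opening: 0.0464
```

```bash
python3 -c "
from h import *
go(.467,.2655,.1275,-35)
print(ctrl.get_obs()['wrist_torque'])"
```

```text
t 18.35 pos [0.4674 0.2653 0.128 ] Y -51.82 shift tool [ 0.0005 -0.0004  0.0002] turn x -16.82 tilt fix [-0.    0.28 -0.07] F [-4.9 -4.2  8.8] open 0.0464 q [ 0.38 -0.07  1.91 -0.    1.3   1.28]
[-0.68469665  0.73798315 -0.03054238]
```

Call:
arm_command([
  [[0.002, 0, 0, -5, 0, 0, 0.03], [0.002, 0, 0, -5, 0, 0, 0.03], [0.0015, 0, 0, -5, 0, 0, 0.03], [0.0015, 0, 0, 0, 0, 0, 0.03]],
])

```text
t: 18.68
tool_pos: [0.4686, 0.2654, 0.1281]
tool_rot: [1.649, 0.841, -1.657]
contact_force: [-5.8, -2.9, 8.3]
opening: 0.0468
```

```bash
python3 -c "
from h import *
go(.467,.2655,.1275,-35)
print(ctrl.get_obs()['wrist_torque'])"
```

```text
t 18.6833 pos [0.4686 0.2654 0.1281] Y -35.88 shift tool [ 0.0006 -0.0014  0.0008] turn x -0.88 tilt fix [-0.    0.3  -0.07] F [-5.8 -2.9  8.3] open 0.0468 q [ 0.38 -0.06  1.91 -0.    1.3   1.01]
[-0.57107593  0.95808625 -0.05861636]
```

Call:
arm_command([
  [[-0.003, 0, 0, 0, 0, 0, 0.03], [-0.003, 0, 0, 0, 0, 0, 0.03], [-0.003, 0, 0, 0, 0, 0, 0.03], [-0.003, 0, 0, 0, 0, 0, 0.03]],
])

```text
t: 19.02
tool_pos: [0.4684, 0.2653, 0.1405]
tool_rot: [1.648, 0.841, -1.657]
contact_force: [-0.4, -1.0, -1.6]
opening: 0.0466
```

```bash
python3 -c "
from h import *
go(.467,.2655,.165,-35)"
```

```text
t 19.0167 pos [0.4684 0.2653 0.1405] Y -35.87 shift tool [-0.0245 -0.0012  0.0008] turn x -0.87 tilt fix [-0.    0.34 -0.06] F [-0.4 -1.  -1.6] open 0.0466 q [ 0.38 -0.08  1.9  -0.    1.33  1.01]
```

Only −1.6 N at 5 mm above the rest height, so it seems free. I keep lifting slowly.

Call:
arm_command([
  [[-0.004, 0, 0, 0, 0, 0, 0.03], [-0.004, 0, 0, 0, 0, 0, 0.03]],
])

```text
t: 19.18
tool_pos: [0.4685, 0.2654, 0.148]
tool_rot: [1.649, 0.841, -1.657]
contact_force: [0.1, -0.5, -1.1]
opening: 0.0465
```

```bash
python3 -c "
from h import *
go(.467,.2655,.165,-35)"
```

```text
t 19.1833 pos [0.4685 0.2654 0.148 ] Y -35.88 shift tool [-0.017  -0.0013  0.0008] turn x -0.88 tilt fix [ 0.    0.32 -0.07] F [ 0.1 -0.5 -1.1] open 0.0465 q [ 0.38 -0.08  1.89 -0.    1.34  1.01]
```

Call:
arm_command([
  [[-0.01, 0, 0, 0, 0.3, 0, 0.03], [-0.02, 0, 0, 0, 0, 0, 0.03], [-0.02, 0, 0, 0, 0, 0, 0.03], [-0.012, 0, 0, 0, 0, 0, 0.03], [0, 0.008, 0.004, 0, 0, 0, 0.03], [0, 0.016, 0.008, 0, 0, 0, 0.03], [0, 0.025, 0.0122, 0, 0, 0, 0.03], [0, 0.03, 0.0147, 0, 0, 0, 0.03], [0, 0.033, 0.0161, 0, 0, 0, 0.03], [0, 0.033, 0.0161, 0, 0, 0, 0.03], [0, 0.033, 0.0161, 0, 0, 0, 0.03], [0, 0.027, 0.0132, 0, 0, 0, 0.03], [0, 0.018, 0.0088, 0, 0, 0, 0.03], [0, 0.008, 0.004, 0, 0, 0, 0.03], [0, 0, 0, 0, 0, 0, 0.03]],
])

```text
t: 20.43
tool_pos: [0.5969, 0.0253, 0.2132]
tool_rot: [1.661, 0.847, -1.642]
contact_force: [-0.3, -0.4, -0.8]
opening: 0.0466
```

```bash
python3 -c "
from h import *
go(.5975,.024,.05,-35)
for c in ['side','top']:
  im=save(c,c+'8')
  for t in ['pad_top','cap_center','jug_base']:
    for r in mark_of(c,t)[:3]:
      p=w(c,r['at']); print(c,t,round(r['conf'],2),p.round(4))"
```

```text
t 20.4333 pos [0.5969 0.0253 0.2132] Y -35.69 shift tool [0.1632 0.0005 0.0022] turn x -0.69 tilt fix [ 0.   -0.53 -0.26] F [-0.3 -0.4 -0.8] open 0.0466 q [-0.08 -0.01  1.7   0.01  1.44  0.54]
side pad_top 0.72 [0.6013 0.0237 0.0079]
side pad_top 0.27 [ 0.3946 -0.1502  0.0012]
side cap_center 0.84 [ 0.3945 -0.3355  0.0183]
side cap_center 0.7 [0.5964 0.0342 0.2222]
side jug_base 0.85 [0.515  0.2852 0.0094]
side jug_base 0.33 [0.5956 0.0315 0.2241]
top pad_top 0.86 [0.597  0.0201 0.0038]
top cap_center 0.62 [ 0.3922 -0.3339  0.0151]
top cap_center 0.31 [0.5323 0.2923 0.1479]
top jug_base 0.76 [0.5087 0.2819 0.0023]
```

View pics/side8.png

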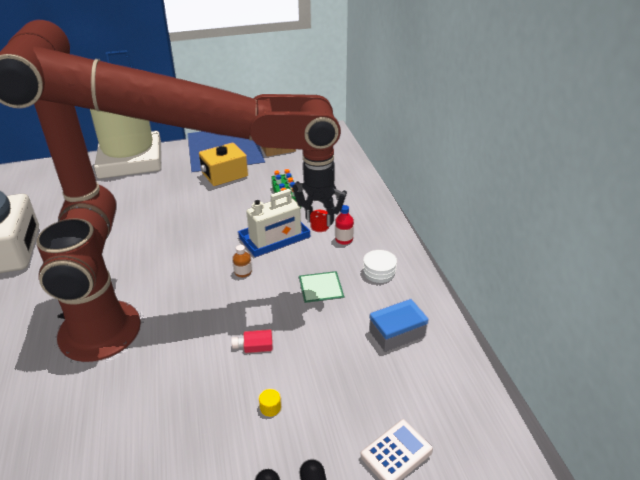

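The red cap is in the hand at (319,220), over the pad at (321,286). The jug at (273,225) is open and still standing, and the yellow cap has not moved. Now I lower it.

Call:
arm_command([
  [[0.012, 0.0005, 0.001, 0, -0.5, -0.3, 0.03], [0.022, 0, 0, 0, 0, 0, 0.03], [0.03, 0, 0, 0, 0, 0, 0.03], [0.03, 0, 0, 0, 0, 0, 0.03], [0.03, 0, 0, 0, 0, 0, 0.03], [0.025, 0, 0, 0, 0, 0, 0.03], [0.015, 0, 0, 0, 0, 0, 0.03], [0.008, 0, 0, 0, 0, 0, 0.03], [0, 0, 0, 0, 0, 0, 0.03]],
])

```text
t: 21.58
tool_pos: [0.5957, 0.032, 0.0329]
tool_rot: [1.645, 0.854, -1.641]
contact_force: [-0.0, 0.3, -0.3]
opening: 0.0461
```

```bash
python3 -c "
from h import *
go(.598,.0235,.0125,-35)"
```

```text
t 21.5833 pos [0.5957 0.032  0.0329] Y -34.99 shift tool [0.0204 0.0067 0.0057] turn x 0.01 tilt fix [ 0.   -0.06 -0.12] F [-0.   0.3 -0.3] open 0.0461 q [-0.07  0.19  1.82 -0.    1.13  0.54]
```

Call:
arm_command([
  [[0.003, 0.004, 0.003, 0, -0.05, -0.1, 0.03], [0.005, 0.002, 0.002, 0, 0, 0, 0.03], [0.005, 0, 0, 0, 0, 0, 0.03], [0.003, 0, 0, 0, 0, 0, 0.03], [0, 0, 0, 0, 0, 0, 0.03]],
])

```text
t: 22.0
tool_pos: [0.6007, 0.0238, 0.0189]
tool_rot: [1.646, 0.852, -1.637]
contact_force: [0.4, 0.8, -1.4]
opening: 0.0464
```

```bash
python3 -c "
from h import *
go(.598,.0235,.0125,-35)"
```

```text
t 22.0 pos [0.6007 0.0238 0.0189] Y -34.95 shift tool [ 0.0064 -0.0021  0.0018] turn x 0.05 tilt fix [-0.   -0.16 -0.3 ] F [ 0.4  0.8 -1.4] open 0.0464 q [-0.08  0.21  1.82 -0.    1.11  0.53]
```

Call:
arm_command([
  [[0.003, 0, 0, 0, -0.1, -0.2, 0.03], [0.003, 0, 0, 0, 0, 0, 0.03], [0.002, 0, 0, 0, 0, 0, 0.03]],
])

```text
t: 22.25
tool_pos: [0.6027, 0.0235, 0.0127]
tool_rot: [1.647, 0.852, -1.637]
contact_force: [0.5, -0.0, -0.7]
opening: 0.0465
```

```bash
python3 -c "
from h import *
go(.598,.0235,.0125,-35)"
```

```text
t 22.25 pos [0.6027 0.0235 0.0127] Y -34.97 shift tool [ 0.0002 -0.0038  0.0027] turn x 0.03 tilt fix [ 0.   -0.18 -0.3 ] F [ 0.5 -0.  -0.7] open 0.0465 q [-0.08  0.23  1.81  0.    1.1   0.53]
```

Call:
arm_command([
  [[0.001, -0.002, 0.0015, 0, -0.1, -0.2, 0.03], [0.001, 0, 0, 0, 0, 0, 0.03], [0.001, 0, 0, 0, 0, 0, 0.03]],
])

```text
t: 22.5
tool_pos: [0.6017, 0.0234, 0.0125]
tool_rot: [1.645, 0.854, -1.639]
contact_force: [-2.2, -0.7, 7.0]
opening: 0.0464
```

```bash
python3 -c "
from h import *
go(.598,.0235,.0125,-35)"
```

```text
t 22.5 pos [0.6017 0.0234 0.0125] Y -34.94 shift tool [ 0.     -0.0031  0.0021] turn x 0.06 tilt fix [-0.   -0.13 -0.18] F [-2.2 -0.7  7. ] open 0.0464 q [-0.08  0.23  1.81  0.    1.1   0.52]
```

Contact at 7 N. Now I release, rise and back off.

Call:
arm_command([
  [[0, 0, 0, 0, 0, 0, 0.075], [0, 0, 0, 0, 0, 0, 0.075], [0, 0, 0, 0, 0, 0, 0.075], [0, 0, 0, 0, 0, 0, 0.075], [0, 0, 0, 0, 0, 0, 0.075], [-0.008, 0, 0, 0, 0, 0, 0.075], [-0.015, 0, 0, 0, 0, 0, 0.075], [-0.025, 0, 0, 0, 0, 0, 0.075], [-0.035, 0, 0, 0, 0, 0, 0.075], [-0.035, 0, 0, 0, 0, 0, 0.075], [-0.035, 0, 0, 0, 0, 0, 0.075], [-0.025, 0, 0, 0, 0, 0, 0.075], [-0.01, 0, 0, 0, 0, 0, 0.075], [0, 0, 0, 0, 0, 0, 0.075], [0, 0, 0, 0, 0, 0, 0.075]],
])

```text
t: 23.75
tool_pos: [0.5977, 0.0238, 0.2085]
tool_rot: [1.641, 0.858, -1.645]
contact_force: [-0.6, -0.2, -0.2]
opening: 0.0751
```

```bash
python3 -c "
from h import *
go(.598,.0235,.2,-35)
for c in ['side','top']:
  im=save(c,c+'9')
  for t in ['pad_top','cap_center','cap_top','jug_base','amber','medium','dishes','tip_box','tube_rack','flask']:
    for r in mark_of(c,t)[:2]:
      p=w(c,r['at']); print(c,t,round(r['conf'],2),p.round(4),px(c,p))
a=cv2.imread('pics/side9.png')[170:320,220:410]
cv2.imwrite('pics/crop9.png',cv2.resize(a,None,fx=4,fy=4,interpolation=2))"
```

```text
t 23.75 pos [0.5977 0.0238 0.2085] Y -34.93 shift tool [0.0085 0.0004 0.0001] turn x 0.07 tilt fix [0.   0.08 0.17] F [-0.6 -0.2 -0.2] open 0.0751 q [-0.08  0.01  1.7   0.    1.44  0.52]
side pad_top 0.7 [0.6011 0.0277 0.0084] [321.4 283.6]
side cap_center 0.84 [0.6027 0.0292 0.0216] [321.9 279.5]
side cap_center 0.79 [ 0.3943 -0.3372  0.0165] [269.8 403.5]
side cap_top 0.95 [ 0.3948 -0.3339  0.0396] [269.1 395.8]
side cap_top 0.57 [0.6039 0.0247 0.0409] [322.6 275.2]
side jug_base 0.76 [0.5135 0.2817 0.0064] [274.3 235.9]
side amber 0.7 [0.3972 0.1433 0.0013] [243.  271.1]
side medium 0.87 [7.216e-01 2.157e-01 3.000e-04] [344.8 239.7]
side dishes 0.72 [0.7743 0.0462 0.0027] [378.8 270.8]
side tip_box 0.66 [ 0.7388 -0.1925  0.0035] [395.8 332.4]
side tip_box 0.16 [0.7217 0.2195 0.0032] [344.5 238.2]
side tube_rack 0.95 [0.5888 0.4991 0.0027] [285. 197.]
side flask 0.86 [ 3.988e-01 -1.467e-01  2.000e-04] [259.  344.9]
side flask 0.61 [0.599  0.0282 0.0081] [320.7 283.6]
top pad_top 0.83 [5.952e-01 2.050e-02 2.000e-04] [353.2 239.2]
top pad_top 0.26 [5.934e-01 4.980e-01 5.000e-04] [169.2 237.2]
top cap_center 0.59 [0.5994 0.0245 0.0246] [352.1 236.2]
top cap_center 0.56 [ 0.3955 -0.3329  0.0168] [494.5 319.7]
top cap_top 0.78 [ 0.3947 -0.3362  0.038 ] [498.8 320.3]
top cap_top 0.65 [0.5995 0.0288 0.0407] [350.7 235.1]
top jug_base 0.89 [0.5095 0.2837 0.0034] [249.4 270.9]
top amber 0.7 [ 0.7153  0.2136 -0.0016] [279.5 192.7]
top amber 0.59 [0.3957 0.1397 0.0018] [305.  317.2]
top medium 0.84 [ 7.153e-01  2.144e-01 -4.000e-04] [279.1 192.6]
top dishes 0.74 [ 0.7697  0.0441 -0.0029] [344.7 173.4]
top tip_box 0.64 [ 0.7377 -0.1981 -0.0043] [437.  186.9]
top tube_rack 0.91 [0.5913 0.5013 0.001 ] [167.8 238. ]
top flask 0.77 [ 0.3974 -0.1486  0.0016] [419.9 318.2]
```

View pics/crop9.png

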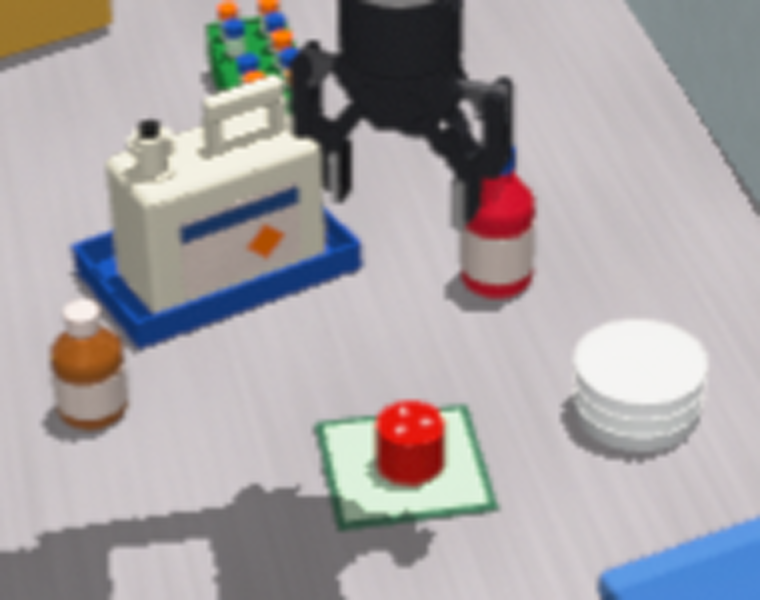

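The cap stands right way up, wholly on the pad at crop (410,445). The jug stands open in the tray, the other things haven't moved, and the hand is clear. Handing in.

```bash
python3 -c "
from station import *
print(finish_job())"
```

```text
the job is handed in; nothing more can be done
None
```

The job is done and handed in: the jug stands open in the blue tray, and its red cap is right way up on the green pad. It took about 24 s of the 64 s allowed.

- **Jug:** I carried it by the handle, set it down in the tray and let go. The tool reached about 2.4° of tilt at the end of the carry; I corrected that before lowering, but it was briefly off level. In the last check, the jug's centre was within about 4 mm of the tray's.
- **Cap:** I held it down with 8–10 N while turning it about 79° counter-clockwise. It lifted off with no drag on the jug. I set it down on the pad, 3–8 mm from its centre, with the three white marks on top.
- **Other things:** the bystanders read within a few mm of where they started, which is the networks' own error. The yellow look-alike cap was not touched. At hand-in the robot was touching nothing, with its fingers about 0.2 m above the bench.

**Disagreements:** the two cameras differed by up to about 8 mm on the cap, pad and jug positions. The networks also gave some wrong labels, such as the yellow cap reported as the red one. The picture settled these.

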